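# Power up the throwing wheel at its guarded switch

### The arm

A 6-joint arm with a two-finger parallel gripper is mounted at the origin on the work surface. World frame = base frame: x ahead of the robot, y to its left, z up, the work surface at z = 0. Lengths are in mm, angles in rad, forces in N, time in s.
With the tool pointing down it reaches from about 400 to 925 mm from the base axis. Payload 12.5 kg.
Tool frame: the origin (TCP) lies midway between the tips of the shut fingers; the grasp point (between the pads) lies 19 mm behind it; z points along the fingers, y is the line along which they close (so a half turn about z gives the same grasp; the last joint's range is limited). The gripper opens to 95 mm and grips with 3 to 60 N. Pads are 20 mm wide; open, the fingers measure 119 mm over their backs; the gripper's body (75 mm by 180 mm) begins 59 mm behind the grasp point.
Start: joints at [1.066, 0.491, 1.559, -0, 1.092, -0.106], TCP at [242.682, 575.983, 181.361] pointing down, gripper open.
Joint ranges: [-3.1, 3.1], [-0.84, 2.19], [0.05, 2.79], [-1.13, 4.28], [0.06, 2.93], [-2.69, 2.69]. Speed limits (rad/s): [2.22, 2.22, 2.79, 3.14, 3.14, 3.14].

### API

Orientations are given as [roll, pitch, yaw] about the fixed x, y, z axes, in that order (R = Rz(yaw) Ry(pitch) Rx(roll)).
In Python, from cell import env gives the robot as it stands.
- The arm moves only by the tool arm_command, never from a script. Its argument "targets" is a list of rows, each a list of 5 numbers: the shift along the tool's x, y, z in mm, then the turn about the tool's z in degrees, then the opening, from 0 (shut) to 1 (fully open). In form: [[tx, ty, tz, roll, fingers], ...]. A call has 1 to 5 rows; each row is the pose to reach, as a shift and turn from the pose commanded when the call began, along the tool's axes at that moment; what a row does not reach only later rows make up. A row lasts 1/10 s, in which the tool goes at most 50 mm and 8.59 degrees, less where a joint would pass 70% of its speed; a pose out of reach is approached as far as the arm can. A call with a gripper value outside its range is refused whole. The fingers move at their own pace and stop on an object; the grip force is fixed at half the most. Time passes only in rows, so rows that repeat a pose let the fingers close. It gives the time, the measured TCP pose, the force, the opening and the grip force at its end, in the units of the state.
- env.state(): the state, without advancing time (a new reading comes with each control period).
- env.read_camera(name): name is "side" or "top"; returns a dict with "frame" (384x512x3 uint8, red, green, blue), "vertical_fov" (degrees; the focal length in pixels is half the picture's height over the tangent of half this angle, whatever the lens; pixels are square), "cx", "cy" (the principal point, pixels), "world_from_camera" (4x4, takes a point from camera to world coordinates). Camera axes: x right, y down, z forward; pixel columns grow to the right and rows downward; lengths in mm; the calibration is good to about 2 mm. A picture is of the moment at which its call begins. There is no depth.
- env.job_done(): hands the job in; it is judged then, once.
The state is a dict: "t": time; "joints": joint angles; "qvel": joint speeds; "tau": joint torques, N m; "eef_pos": TCP position; "tcp_rot": TCP orientation; "ft_force": force on the tool from outside, world axes, zero at the start; "moment": the same for the moment, N m; "opening": opening from 0.0 (shut) to 1.0 (fully open); "grip_force": force on a finger pad.
Only numpy, scipy, OpenCV 4.12 (cv2) and the standard library are available. Lean on these libraries where they do the work, as an engineer would, in place of code of your own. Each camera call takes 0.05 s, during which the arm holds its last target. There are 200 camera calls.

### The job

Switch on the pottery wheel at its blue control desk: lift back the red hinged guard with a finger, flip the toggle beneath it over towards the guard's hinge, then take the finger out and let the guard drop shut again. Pick nothing up, do not press hard on the desk, and leave the yellow-guarded switch, the speed knob and the pots and tools around as they are.

Things in the scene. Friction and masses are not known exactly. Their poses are not given: they have to be found in the camera images.
- console: Blue sheet-steel control desk, fixed: 176 mm deep (x), 290 wide (y), 55 high in front, 79 at the back. Origin on the bench under its middle; z up, x from the low front edge to the high back. Panel rises 8 deg front to back: u = up the slope (0.990 x + 0.140 z), n = panel normal (-0.140 x + 0.990 z). Two guarded switches 90 mm apart (left/right order varies), speed knob at its -y end.
- red_switch: The wheel's power switch, under a red see-through guard: bezel 78 x 56 x 4 mm fixed on the sloping panel. Origin on the panel face at the switch; axes parallel to the desk's (z up). From it, in mm: toggle pivot u -10, n 6; guard hinge pin u 22, n 8, along y. Shut guard: top at n 40, from u -37 to 10, 44 wide (39 inside), walls 2 mm, sides down to n 10, front open below n 30; finger lip juts out from its front top edge to u -52, n 44 (underside n 37 to 43).
- red_guard (a joint): Red guard's angle, rad: 0 shut, grows as its front rises and tips to the desk's back, 1.75 fully back. A fingertip under (or against) its lip lifts it, moving up and back on an arc about the hinge pin, under 1 N; shoving it level only jams it. Its 35 g and a light spring shut it from any angle once nothing holds it, so it leans on the finger meanwhile. Shut, it clears the toggle in both positions.
- red_guard_lip (a point): Middle of the edge of the upturned finger lip, 44 mm wide, at the top of the red guard's front; moves with the guard.
- red_guard_hinge (a point): Middle of the red guard's hinge pin.
- red_toggle (a joint): Angle of the bright metal bat toggle under the red guard, rad: 0 off (leans 0.35 rad from n towards the desk's front), 0.7 on (leans 0.35 rad towards the hinge). Snap action: about 1.5 N at its tip starts it; past the middle (0.35) it goes over by itself and stays. The bat is 28 mm long from its pivot, 6 to 10 mm thick.
- red_toggle_tip (a point): Point on the axis of the red switch's toggle, 26 mm from its pivot and 2 mm short of its end; moves with the toggle. Off: u -19, n 30 mm from the switch's origin; on: u -1, n 30 mm.
- yellow_switch: The neighbouring switch (extractor fan), the same in every size, with yellow tinted guard. To be left alone.
- yellow_guard (a joint): Angle of the yellow guard, rad, 0 shut; to stay shut.
- yellow_toggle (a joint): Angle of the toggle under the yellow guard, rad, 0 off; to stay off.
- knob_mark (a point): Outer end of the white pointer line on the black speed knob (38 mm diameter, 20 mm high), 14 mm from its axis; to stay as it is.
- glaze_jar: Loose green glass jar with black cap, 60 mm diameter, 95 mm high, standing to the left of the desk; origin under its middle. Bystander.
- oxide_bottle: Loose clear bottle with white cap, 48 mm diameter, 120 mm high, standing to the right of the desk; origin under its middle. Bystander.
- slip_bowl: Loose terracotta bowl, 150 mm diameter, 65 mm high; origin under its middle. Bystander.
- mug: Loose pale clay mug with a handle, 80 mm diameter, 90 mm high; origin under its middle. Bystander.
- rib: Loose flat wooden throwing rib, 122 x 45 x 8 mm, one end round; origin underneath, 50 mm from the square end. Bystander.
- loop_tool: Loose loop trimming tool with wooden handle, 180 mm long, 14 mm thick; origin underneath, 60 mm from the handle's end, x towards the loop. Bystander.
- brush: Loose glaze brush, 200 mm long, lying; origin under its middle, x towards the bristles. Bystander.
- wheel: Bench-top throwing wheel with splash pan and a wet pot on it, 370 mm across, 295 mm high, standing on the bench to the robot's right; fixed. Origin under its middle. Not to be touched.

How it is judged:
By the outcome, as a careful person would: the job done as asked, in the order asked, and still so for the second after the job is handed in, with the robot touching nothing.
It also fails if it takes over 40 s, if anything falls off the work surface, if the arm or the gripper's body presses on something with over 40 N, if the wrist force passes 120 N, or if a joint passes its speed limit or range.

## Working session

There is one attempt and no reset: what is moved stays moved. The work goes in short steps, Python scripts to look and compute and a tool call to move; the robot and the scene stay as the last step left them, time stands still between calls to the robot, and variables do not carry over. Pictures are saved under pics/ and viewed, at most 10 in all, crops included, and the job is handed in when it is done.

Besides the shell and the picture viewer there is one more tool, called after "Request:" by a JSON object that holds its "name" and its "arguments". arm_command: Moves the arm, as the interface text tells. Its arguments: {"type":"object","properties":{"targets":{"type":"array","items":{"type":"array","items":{"type":"number"}}}},"required":["targets"]}

```bash
ls; mkdir -p pics
cat > h.py <<'E'
import numpy as np, cv2
from cell import env
def cam(n):
    c=env.read_camera(n); h=c["frame"].shape[0]
    c["f"]=h/2/np.tan(np.radians(c["vertical_fov"])/2); c["T"]=np.array(c["world_from_camera"]); return c
def ray(c,u,v):
    d=c["T"][:3,:3]@np.array([(u-c["cx"])/c["f"],(v-c["cy"])/c["f"],1]); return c["T"][:3,3],d/np.linalg.norm(d)
def onz(c,u,v,z):
    o,d=ray(c,u,v); return o+d*(z-o[2])/d[2]
def proj(c,p):
    q=c["T"][:3,:3].T@(np.array(p)-c["T"][:3,3]); return c["cx"]+c["f"]*q[0]/q[2], c["cy"]+c["f"]*q[1]/q[2]
def tri(c1,p1,c2,p2):
    a,d=ray(c1,*p1);b,e=ray(c2,*p2)
    s=np.linalg.lstsq(np.stack([d,-e],1),b-a,rcond=None)[0]
    x,y=a+s[0]*d,b+s[1]*e; return (x+y)/2,np.linalg.norm(x-y)
def save(c,name,crop=None,k=1):
    im=c["frame"][:,:,::-1]
    if crop: x0,y0,x1,y1=crop; im=im[y0:y1,x0:x1]
    cv2.imwrite("pics/"+name,cv2.resize(im,None,fx=k,fy=k,interpolation=cv2.INTER_CUBIC))
E
python3 - <<'E'
from h import *
for n in("top","side"):
    c=cam(n); save(c,n+"0.png",k=1.5); print(n,c["f"],c["cx"],c["cy"],c["T"].round(3).tolist())
s=env.state(); print(s)
E
```

```text
pics
top 438.4420172146951 253.54102339222953 199.06560957466638 [[-0.022, -0.992, 0.122, 285.553], [-1.0, 0.021, -0.006, 49.014], [0.003, -0.123, -0.992, 1910.236], [0.0, 0.0, 0.0, 1.0]]
side 353.83289015186926 247.24564293860072 191.067406799549 [[-0.998, -0.041, 0.039, 446.534], [-0.057, 0.742, -0.668, 920.886], [-0.002, -0.669, -0.743, 1054.761], [0.0, 0.0, 0.0, 1.0]]
{'t': 0.1, 'joints': array([ 1.06641614e+00,  4.91467104e-01,  1.55937206e+00, -2.10016208e-06,
        1.09170656e+00, -1.05619459e-01]), 'qvel': array([-0.00051758, -0.00129725, -0.00283711,  0.00050415,  0.0017403 ,
       -0.00043303]), 'tau': array([ 2.00288196e-03, -6.13618755e+01, -2.58605754e+01,  6.94419653e-02,
        4.69398103e-02, -2.42969531e-05]), 'eef_pos': array([242.54675719, 575.75639121, 180.84585692]), 'tcp_rot': array([-3.14064469e+00, -9.86237489e-05,  2.74283285e+00]), 'ft_force': array([0.46335919, 0.3500198 , 0.42453523]), 'moment': array([ 0.01283259, -0.04928455, -0.00197361]), 'grip_force': 0.0, 'opening': 0.9989874084845344}
```

View pics/top0.png

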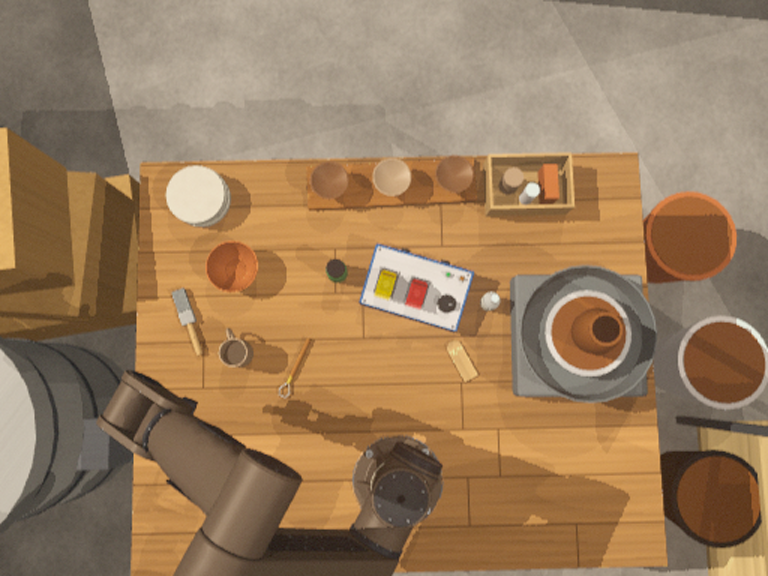

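View pics/side0.png

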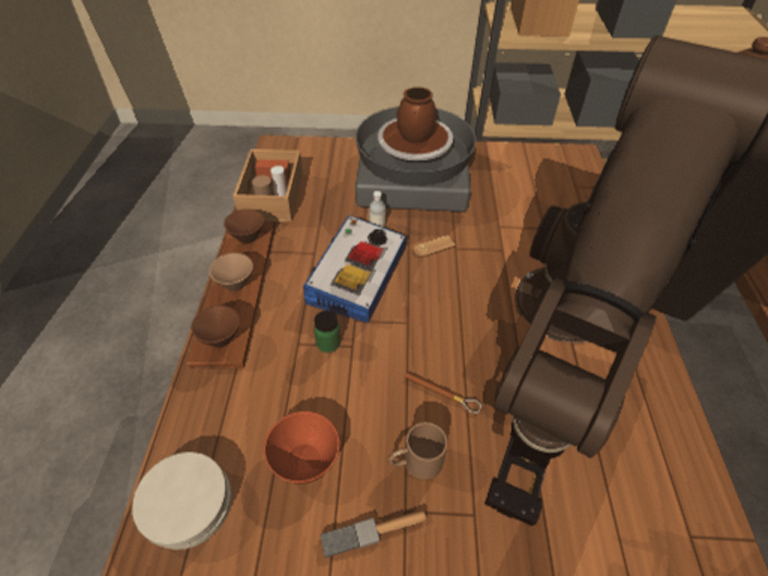

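The top view shows the desk around (415,290)/1.5, with the red guard at about (417,292)/1.5 and yellow to its left. In the side view red is at (365,253)/1.5. The gripper is clear of them. Next I measure the desk.

Run:
```python
from h import *
a=cam("top");b=cam("side")
A=cv2.resize(a["frame"][155:230,235:325][:,:,::-1],None,fx=5,fy=5,interpolation=cv2.INTER_CUBIC)
B=cv2.resize(b["frame"][138:218,197:277][:,:,::-1],None,fx=4.5,fy=4.5,interpolation=cv2.INTER_CUBIC)
B=cv2.copyMakeBorder(B,0,max(0,375-B.shape[0]),0,0,cv2.BORDER_CONSTANT)[:375]
C=np.hstack([A,B[:, :350]]); print(C.shape); cv2.imwrite("pics/c.png",C)
def blob(c,m,roi):
    x0,y0,x1,y1=roi; k=np.zeros(m.shape,np.uint8);k[y0:y1,x0:x1]=m[y0:y1,x0:x1]
    ct=max(cv2.findContours(k,0,1)[0],key=cv2.contourArea); return ct
P={}
for n,c,roi in(("top",a,(230,150,330,230)),("side",b,(195,135,280,220))):
    h=cv2.cvtColor(c["frame"],cv2.COLOR_RGB2HSV).astype(int); H,S,V=h[...,0],h[...,1],h[...,2]
    red=((H<6)|(H>172))&(S>130)&(V>80); yel=(H>22)&(H<34)&(S>120); 
    for k,m in(("red",red),("yel",yel)):
        ct=blob(c,m,roi); M=cv2.moments(ct); print(n,k,cv2.contourArea(ct),M["m10"]/M["m00"],M["m01"]/M["m00"],cv2.boxPoints(cv2.minAreaRect(ct)).round(1).tolist()); P[n,k]=(M["m10"]/M["m00"],M["m01"]/M["m00"])
    blue=(H>100)&(H<128)&(S>90)
    pan=(blue|((S<50)&(V>150))|red|yel).astype(np.uint8)
    pan=cv2.morphologyEx(pan,cv2.MORPH_CLOSE,np.ones((3,3)))
    ct=blob(c,pan,roi); r=cv2.minAreaRect(ct); print(n,"panel",r,cv2.boxPoints(r).round(1).tolist(), cv2.approxPolyDP(cv2.convexHull(ct),3,True)[:,0].tolist())
for k in("red","yel"): print(k,tri(a,P["top",k],b,P["side",k]))
```

```text
(375, 800, 3)
top red 164.5 277.3961499493414 195.19047619047618 [[269.70001220703125, 202.10000610351562], [274.70001220703125, 185.3000030517578], [285.1000061035156, 188.39999389648438], [280.0, 205.1999969482422]]
top yel 163.0 256.5276073619632 189.34969325153375 [[248.6999969482422, 195.89999389648438], [254.3000030517578, 179.10000610351562], [264.5, 182.5], [258.8999938964844, 199.3000030517578]]
top panel ((277.2017822265625, 190.8190460205078), (68.0391616821289, 41.44138717651367), 16.50436019897461) [[238.6999969482422, 201.0], [250.5, 161.3000030517578], [315.70001220703125, 180.60000610351562], [303.8999938964844, 220.39999389648438]] [[251, 163], [315, 182], [304, 219], [240, 201]]
side red 191.0 243.07155322862127 168.28970331588133 [[232.0, 171.60000610351562], [236.8000030517578, 158.8000030517578], [254.60000610351562, 165.5], [249.8000030517578, 178.3000030517578]]Traceback (most recent call last):
  File "<stdin>", line 15, in <module>
  File "<stdin>", line 9, in blob
ValueError: max() iterable argument is empty
```

View pics/c.png

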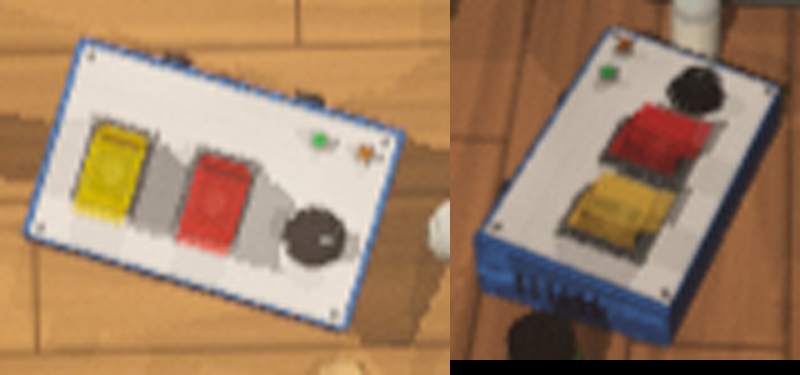

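The crop shows the panel corners clearly in both views: top-view corners (80,38), (403,130), (346,328), (25,238), and in the side crop (478,236), (668,303), (778,90), (612,28).

Run:
```python
from h import *
a=cam("top");b=cam("side")
t=[((x+.5)/5-.5+235,(y+.5)/5-.5+155) for x,y in((80,38),(403,130),(346,328),(25,238))]
s=[((x-450+.5)/4.5-.5+197,(y+.5)/4.5-.5+138) for x,y in((478,236),(612,28),(778,90),(668,303))]
z=[79,79,55,55]
loc=np.array([[88,145],[88,-145],[-88,-145],[-88,145]])
for nm,c,q in(("top",a,t),("side",b,s)):
    w=np.array([onz(c,*p,h)[:2] for p,h in zip(q,z)]); print(nm,w.round(1).tolist())
    m=w.mean(0);X=w-m; yaw=np.arctan2((loc[:,0]*X[:,1]-loc[:,1]*X[:,0]).sum(),(loc*X).sum()); print(m,yaw)
for p,q in zip(t,s): print(tri(a,p,b,q))
# red guard top rough centre: use whole guard blob in the top (n~38)
R=[np.array((217,205)),]
for (n,c,p,h) in(("top red lidcentre",a,((217+.5)/5+234.5,(205+.5)/5+154.5),105),("side",b,((660-450)/4.5+196.6,138/4.5+137.6),100)): print(n,onz(c,*p,h))
print(env.state()["t"])
```

```text
top [[669.7, 47.4], [584.7, -224.3], [419.7, -172.9], [502.3, 97.9]]
[544.07250055 -62.96325741] -0.29900388331152944
side [[663.7, 47.2], [575.3, -221.4], [417.9, -170.5], [503.7, 90.5]]
[540.14308314 -63.54784183] -0.31019748327200053
(array([666.52994868,  47.3928716 ,  79.78794294]), np.float64(5.849421116208265))
(array([ 580.18184487, -224.23427207,   77.45487377]), np.float64(9.378034198906784))
(array([ 418.81098753, -173.03044548,   52.85263308]), np.float64(2.0170734797848717))
(array([502.27778059,  97.57927517,  63.34273578]), np.float64(1.9623168699037845))
top red lidcentre [520.62792684 -63.38417493 105.        ]
side [519.26422266 -55.31076504 100.        ]
0.3
```

Run:
```python
from h import *
a=cam("top");b=cam("side")
ex=np.array([.955,-.296]);ey=np.array([.296,.955]);O=np.array([543,-63])
f=lambda p:(((p[0]+.5)/5+234.5),(p[1]+.5)/5+154.5)
g=lambda p:((p[0]-450+.5)/4.5+196.5,(p[1]+.5)/4.5+137.5)
for nm,c,p,z in(("lip edge top",a,f((205,247)),102),("lid/hinge back top",a,f((225,160)),85),("redcent top",a,(277.4,195.2),103),("redcent side",b,(243.07,168.29),100),("yel lip",a,f((98,214)),102),("side lip mid",b,g((707,143)),102)):
    w=onz(c,*p,z)[:2]; print(nm,w.round(1),((w-O)@ex).round(1),((w-O)@ey).round(1))
s=env.state();print(s["eef_pos"],s["tcp_rot"])
```

```text
lip edge top [486.1 -52.6] -57.4 -6.9
lid/hinge back top [561.3 -72.5] 20.3 -3.6
redcent top [522.6 -61.1] -20.0 -4.2
redcent side [520.  -55.1] -24.3 0.7
yel lip [515.6  35.6] -55.4 86.0
side lip mid [478.7 -49.3] -65.5 -6.0
[242.65937819 575.94833623 181.26014071] [-3.14150706e+00  5.65564729e-06  2.74282968e+00]
```

Request:
{"name": "arm_command", "arguments": {"targets": [[-30,-34,-6,0,0],[-60,-68,-12,0,0],[-90,-102,-18,0,0],[-120,-136,-18,0,0],[-150,-170,-18,0,0]]}}

```text
t: 0.9
eef_pos: [315.1, 359.5, 199.6]
tcp_rot: [3.141, 0.0, 2.743]
ft_force: [1.4, 0.8, 0.4]
opening: 0.634
grip_force: 0.0
```

Request:
{"name": "arm_command", "arguments": {"targets": [[-30,-34,0,0,0],[-60,-68,0,0,0],[-90,-102,0,0,0],[-120,-136,0,0,0],[-150,-170,0,0,0]]}}

```text
t: 1.4
eef_pos: [387.4, 144.5, 199.6]
tcp_rot: [3.141, 0.001, 2.743]
ft_force: [1.6, 0.1, -0.4]
opening: 0.214
grip_force: 0.0
```

Request:
{"name": "arm_command", "arguments": {"targets": [[-30,-34,0,-2,0],[-60,-68,0,-4,0],[-90,-102,0,-5.6,0],[-120,-136,0,-5.6,0],[-130,-146,0,-5.6,0]]}}

```text
t: 1.9
eef_pos: [451.2, -42.1, 199.4]
tcp_rot: [-3.141, 0.001, 2.838]
ft_force: [0.8, 0.2, -0.0]
opening: 0.006
grip_force: 0.0
```

Request:
{"name": "arm_command", "arguments": {"targets": [[0,0,40,0,0],[0,0,80,0,0],[0,0,110,0,0],[0,0,110,0,0]]}}

```text
t: 2.3
eef_pos: [448.4, -38.1, 86.8]
tcp_rot: [-3.141, -0.006, 2.841]
ft_force: [0.1, -0.2, 0.7]
opening: 0.006
grip_force: 0.0
```

Run:
```python
from h import *
a=cam("top");b=cam("side"); s=env.state(); print(s["eef_pos"],s["ft_force"])
print(proj(a,s["eef_pos"]),proj(b,s["eef_pos"]))
A=cv2.resize(a["frame"][165:240,245:325][:,:,::-1],None,fx=5,fy=5,interpolation=cv2.INTER_CUBIC)
B=cv2.resize(b["frame"][140:215,207:287][:,:,::-1],None,fx=5,fy=5,interpolation=cv2.INTER_CUBIC)
cv2.imwrite("pics/d.png",np.hstack([A,B]))
```

```text
[450.37461459 -38.55135188  89.86300567] [ 0.76252077 -0.50214918  0.16853274]
(np.float64(272.3122523583764), np.float64(212.90802135937432)) (np.float64(260.9235320946845), np.float64(173.9020962134828))
```

View pics/d.png

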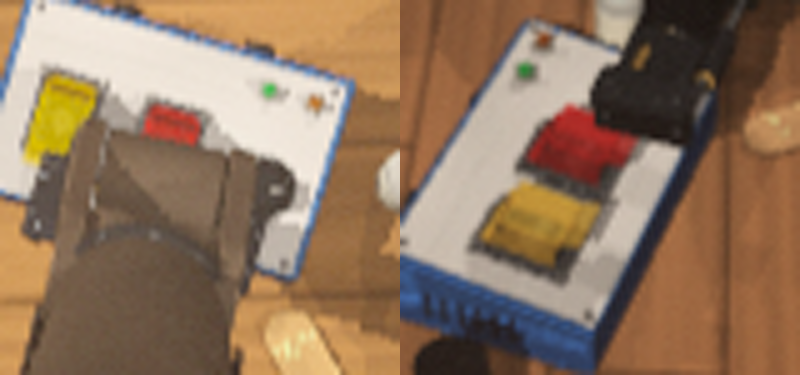

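The picture shows the gripper centred in front of the red guard. The wrist hides the fingertips (TCP at about (669,169) in the right half). Now I creep up to the lip.

Request:
{"name": "arm_command", "arguments": {"targets": [[0,0,10,0,0],[-8,0,10,0,0],[-16,0,10,0,0],[-18,0,10,0,0],[-20,0,10,0,0]]}}

```text
t: 2.9
eef_pos: [469.8, -44.9, 79.6]
tcp_rot: [3.141, 0.001, 2.84]
ft_force: [-0.2, 0.1, 0.0]
opening: 0.007
grip_force: 0.0
```

Request:
{"name": "arm_command", "arguments": {"targets": [[-1,0,0,0,0],[-2,0,0,0,0],[-3,0,0,0,0],[-3,0,0,0,0]]}}

```text
t: 3.3
eef_pos: [472.2, -45.7, 79.3]
tcp_rot: [3.142, 0.0, 2.841]
ft_force: [0.4, -0.1, -0.9]
opening: 0.005
grip_force: 0.0
```

Request:
{"name": "arm_command", "arguments": {"targets": [[-1,0,0,0,0],[-2,0,0,0,0],[-2,0,0,0,0]]}}

```text
t: 3.6
eef_pos: [474.2, -46.3, 79.3]
tcp_rot: [3.142, 0.0, 2.841]
ft_force: [0.2, 0.1, 0.2]
opening: 0.005
grip_force: 0.0
```

Request:
{"name": "arm_command", "arguments": {"targets": [[-1,0,0,0,0],[-2,0,0,0,0],[-2,0,0,0,0]]}}

```text
t: 3.9
eef_pos: [476.1, -46.9, 79.3]
tcp_rot: [3.141, 0.0, 2.841]
ft_force: [0.4, -1.2, -0.3]
opening: 0.001
grip_force: 0.0
```

Request:
{"name": "arm_command", "arguments": {"targets": [[-1,0,0,0,0],[-2,0,0,0,0],[-2,0,0,0,0]]}}

```text
t: 4.2
eef_pos: [478.1, -47.5, 79.3]
tcp_rot: [3.141, 0.0, 2.841]
ft_force: [0.3, -0.2, -0.5]
opening: 0.01
grip_force: 0.0
```

Request:
{"name": "arm_command", "arguments": {"targets": [[-1,0,0,0,0],[-2,0,0,0,0],[-2,0,0,0,0]]}}

```text
t: 4.5
eef_pos: [480.0, -48.1, 79.3]
tcp_rot: [3.141, 0.0, 2.841]
ft_force: [0.6, 0.3, 0.0]
opening: 0.006
grip_force: 0.0
```

Request:
{"name": "arm_command", "arguments": {"targets": [[-1,0,0,0,0],[-2,0,0,0,0],[-2,0,0,0,0]]}}

```text
t: 4.8
eef_pos: [481.9, -48.7, 79.3]
tcp_rot: [3.142, 0.0, 2.841]
ft_force: [0.1, -0.1, -0.4]
opening: 0.001
grip_force: 0.0
```

Run:
```python
from h import *
b=cam("side"); s=env.state(); print(s["eef_pos"],s["ft_force"])
save(b,"e.png",(217,140,287,200),8)
```

```text
[481.80180282 -48.66467304  79.3117136 ] [-0.58477141 -0.217032    0.58601943]
```

View pics/e.png

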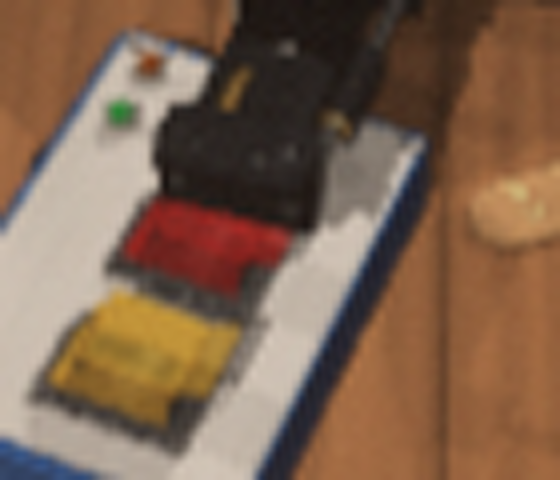

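The picture shows the red guard still shut, its lip corner at about (253,169) as before, so there is no contact yet. Creeping on.

Request:
{"name": "arm_command", "arguments": {"targets": [[-1,0,0,0,0],[-2,0,0,0,0],[-2,0,0,0,0]]}}

```text
t: 5.15
eef_pos: [483.8, -49.3, 79.3]
tcp_rot: [3.141, 0.0, 2.841]
ft_force: [1.2, -0.1, 0.4]
opening: 0.006
grip_force: 0.0
```

Request:
{"name": "arm_command", "arguments": {"targets": [[-1,0,0,0,0],[-2,0,0,0,0],[-2,0,0,0,0]]}}

```text
t: 5.45
eef_pos: [485.7, -49.9, 79.3]
tcp_rot: [3.142, 0.0, 2.841]
ft_force: [-0.1, -0.1, 0.1]
opening: 0.006
grip_force: 0.0
```

Request:
{"name": "arm_command", "arguments": {"targets": [[-1,0,0,0,0],[-2,0,0,0,0],[-2,0,0,0,0]]}}

```text
t: 5.75
eef_pos: [487.6, -50.5, 79.3]
tcp_rot: [3.141, 0.0, 2.84]
ft_force: [-0.2, 0.5, 0.2]
opening: 0.005
grip_force: 0.0
```

```bash
cat >> h.py <<'E'
def masks(c,roi):
    x0,y0,x1,y1=roi; h=cv2.cvtColor(c["frame"],cv2.COLOR_RGB2HSV).astype(int)[y0:y1,x0:x1]; H,S,V=h[...,0],h[...,1],h[...,2]
    r=((H<6)|(H>172))&(S>130)&(V>60); y=(H>19)&(H<34)&(S>120)
    return r,y
def ext(m,roi):
    v,u=np.nonzero(m); return (len(u),u.min()+roi[0],u.max()+roi[0],v.min()+roi[1],v.max()+roi[1],round(u.mean()+roi[0],1),round(v.mean()+roi[1],1)) if len(u) else 0
E
python3 - <<'E'
from h import *
for n,roi in(("side",(215,150,262,190)),("top",(240,170,300,210))):
    c=cam(n); r,y=masks(c,roi); print(n,"red",ext(r,roi)); save(c,n+"f.png")
    if n=="side": b=c
im=cv2.imread("pics/e.png"); 
save(b,"f.png",(217,140,287,200),8)
s=env.state();print(s["ft_force"],s["eef_pos"])
E
```

```text
side red (159, np.int64(233), np.int64(252), np.int64(164), np.int64(176), np.float64(242.1), np.float64(169.9))
top red 0
[ 0.05937106 -1.26306642  0.29904131] [487.4812026  -50.41314903  79.29991455]
```

View pics/f.png

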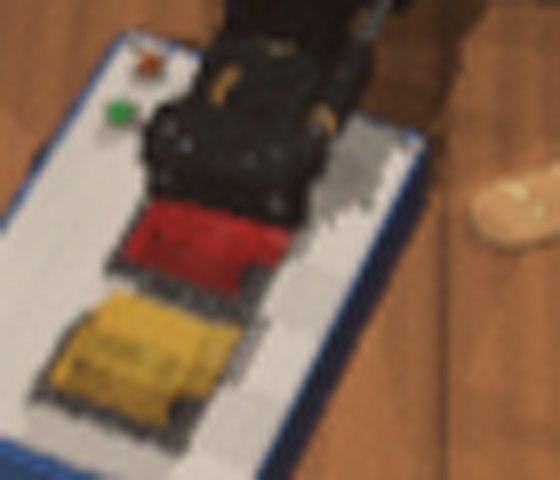

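The guard is still shut and its pixels are unchanged. I'll check the expected lip position against the image by projecting it.

Run:
```python
from h import *
b=cam("side");a=cam("top")
ex=np.array([.955,-.296]);ey=np.array([.296,.955]);O=np.array([542,-63])
def W(xs,ys,u,n,dy): # switch at desk x xs (panel), y ys
    z=67+.1405*xs
    q=O+ex*(xs+.99*u-.14*n)+ey*(ys+dy); return np.array([*q,z+.14*u+.99*n])
imB=cv2.resize(b["frame"][140:200,217:287][:,:,::-1],None,fx=8,fy=8,interpolation=cv2.INTER_CUBIC)
def draw(p,col):
    u,v=proj(b,p); cv2.circle(imB,(int((u-217+.5)*8),int((v-140+.5)*8)),3,col,-1)
for ys,col in((-5,(0,255,0)),(85,(255,0,255))):
  for u,n,dy in((-52,44,22),(-52,44,-22),(10,40,22),(10,40,-22),(-37,40,22)): draw(W(0,ys,u,n,dy),col)
  print(ys,W(0,ys,-52,44,0))
s=env.state();p=s["eef_pos"];draw(p,(255,255,0))
Rz=np.array([[np.cos(2.84),np.sin(2.84)],[np.sin(2.84),-np.cos(2.84)]])
for x in(-37,37):
  for y in(-90,90): draw(np.array([*(p[:2]+Rz@[x,y]),p[2]+78]),(255,255,255))
cv2.imwrite("pics/g.png",imB)
```

```text
-5 [485.4738  -50.71356 103.28   ]
85 [512.1138   35.23644 103.28   ]
```

View pics/g.png

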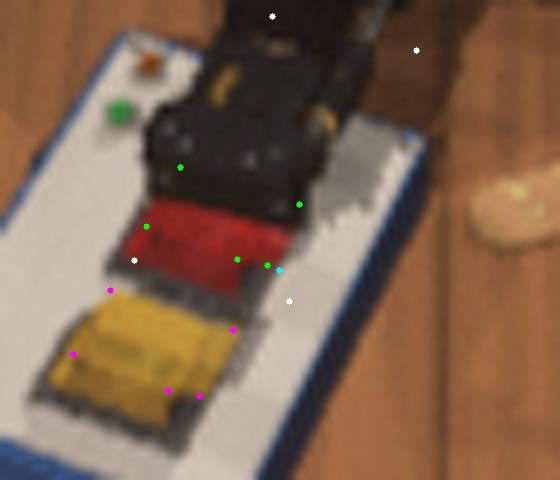

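The overlay shows the guard where I expected it, with the red lip's near corner at (270,265). But no finger is visible at the projected TCP (279,270). I'll check how the gripper itself projects, now and in the start picture.

Run:
```python
from h import *
b=cam("side");p=np.array([242.68,575.98,181.36]);yw=2.743
im=cv2.imread("pics/side0.png")[280:400+130,430:630]; im=cv2.resize(im,None,fx=2,fy=2)
ax=np.array([np.cos(yw),np.sin(yw),0]);ay=np.array([np.sin(yw),-np.cos(yw),0])
def d(im,q,col,o,k):
    u,v=proj(b,q); cv2.circle(im,(int(((u+.5)-o[0])*k),int(((v+.5)-o[1])*k)),3,col,-1)
o=(430/1.5,280/1.5)
for z in(0,78):
  d(im,p+[0,0,z],(0,255,255),o,3)
  for y in(-59,59): d(im,p+ay*y+[0,0,z],(0,255,0),o,3)
for x in(-37,37):
  for y in(-90,90): d(im,p+ax*x+ay*y+[0,0,78],(255,255,255),o,3)
for z in(150,258): d(im,p+[0,0,z],(0,0,255),o,3)
c2=cv2.resize(b["frame"][110:200,217:287][:,:,::-1],None,fx=5.5,fy=5.5,interpolation=cv2.INTER_CUBIC)
p=env.state()["eef_pos"]
for z,col in((0,(255,255,0)),(78,(0,255,255)),(150,(0,0,255)),(258,(0,0,255))): d(c2,p+[0,0,z],col,(217,110),5.5)
h=max(im.shape[0],c2.shape[0]); pad=lambda i:cv2.copyMakeBorder(i,0,h-i.shape[0],0,0,0)
o=np.hstack([pad(im),pad(c2)]);print(o.shape);cv2.imwrite("pics/hh.png",o)
```

```text
(500, 785, 3)
```

View pics/hh.png

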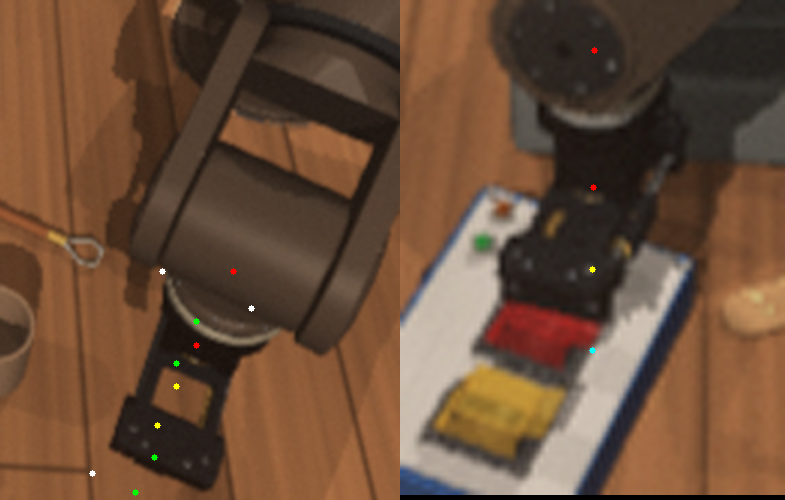

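In both views the gripper appears 25–45 mm higher than expected, and the body hides the fingers. I'll back off and turn the tool 90° so the fingers can be seen from the side.

Request:
{"name": "arm_command", "arguments": {"targets": [[12,0,0,0,0],[25,0,0,8,0],[25,0,-20,16,0],[25,0,-30,24,0],[25,0,-30,32,0]]}}

```text
t: 6.5
eef_pos: [463.2, -42.8, 110.5]
tcp_rot: [3.14, 0.001, 2.276]
ft_force: [0.7, 0.0, -0.1]
opening: 0.006
grip_force: 0.0
```

Request:
{"name": "arm_command", "arguments": {"targets": [[0,0,0,8,0],[0,0,0,16,0],[0,0,0,24,0],[0,0,0,32,0],[0,0,0,40,0]]}}

```text
t: 7.0
eef_pos: [462.6, -42.7, 109.3]
tcp_rot: [-3.141, -0.0, 1.578]
ft_force: [0.3, -0.0, -0.3]
opening: 0.003
grip_force: 0.0
```

Request:
{"name": "arm_command", "arguments": {"targets": [[0,0,0,8,0],[0,0,0,16,0],[0,0,0,18,0],[0,0,0,18,0]]}}

```text
t: 7.4
eef_pos: [462.8, -42.8, 109.3]
tcp_rot: [-3.141, -0.0, 1.269]
ft_force: [-0.2, -0.4, -0.5]
opening: 0.004
grip_force: 0.0
```

Run:
```python
from h import *
b=cam("side"); p=env.state()["eef_pos"]; print(p,env.state()["tcp_rot"],env.state()["ft_force"])
im=cv2.resize(b["frame"][110:200,207:307][:,:,::-1],None,fx=6,fy=6,interpolation=cv2.INTER_CUBIC)
for z in(0,19,78,120):
    u,v=proj(b,p+[0,0,z]); print(z,u,v); cv2.circle(im,(int((u+.5-207)*6+18),int((v+.5-110)*6)),2,(255,255,0),-1)
cv2.imwrite("pics/i.png",im)
```

```text
[462.91671469 -42.77544876 109.32635345] [-3.14129572e+00 -6.63561226e-05  1.27096892e+00] [-0.17913897 -0.37941308 -0.33056456]
0 257.800986634965 169.37932417007207
19 257.90344501936136 165.77310645249332
78 258.23590719051873 154.07146798613684
120 258.48669262588766 145.24459758732377
```

View pics/i.png

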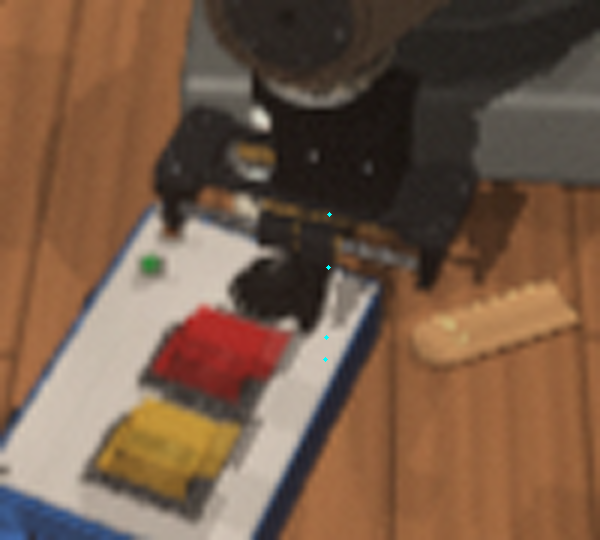

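The picture shows the shut fingertip at about (305,328), while the reported TCP projects to (308,359). So the real tip sits about 27 mm higher than reported. That explains the earlier approach: the tip passed just above the lip. I lower it to a height that is safe either way and creep in again.

Request:
{"name": "arm_command", "arguments": {"targets": [[0,0,15,0,0],[0,0,30,0,0],[0,0,40,0,0],[0,0,46,0,0],[0,0,46,0,0]]}}

```text
t: 7.95
eef_pos: [463.2, -42.9, 62.8]
tcp_rot: [-3.14, -0.0, 1.27]
ft_force: [-0.7, 0.1, 0.6]
opening: 0.005
grip_force: 0.0
```

Request:
{"name": "arm_command", "arguments": {"targets": [[0,2,0,0,0],[0,4,0,0,0],[0,6,0,0,0],[0,6,0,0,0]]}}

```text
t: 8.35
eef_pos: [469.8, -44.9, 63.6]
tcp_rot: [3.141, -0.0, 1.27]
ft_force: [-1.0, 0.2, -0.2]
opening: 0.005
grip_force: 0.0
```

Request:
{"name": "arm_command", "arguments": {"targets": [[0,1,0,0,0],[0,2,0,0,0],[0,3,0,0,0],[0,3,0,0,0]]}}

```text
t: 8.75
eef_pos: [472.3, -45.7, 63.3]
tcp_rot: [3.141, -0.0, 1.27]
ft_force: [0.9, -0.7, -0.2]
opening: 0.003
grip_force: 0.0
```

```bash
cat > look.py <<'E'
from h import *
b=cam("side"); s=env.state(); p=s["eef_pos"]
ex=np.array([.955,-.296]);ey=np.array([.296,.955]);q=p[:2]-[543,-63]
print("desk x,y",(q@ex).round(1),(q@ey).round(1),"z",p[2].round(1),"f",s["ft_force"].round(1),"t",s["t"])
u,v=proj(b,p);print("tcp px",round(u,1),round(v,1))
roi=(222,130,275,185);r,y=masks(b,roi);d=b["frame"][130:185,222:275].max(2)<55
print("red",ext(r,roi),"yel",ext(y,roi))
for row in range(18,52): print(row+130,"".join("R" if r[row,k] else "Y" if y[row,k] else "#" if d[row,k] else "." for k in range(4,53)))
E
python3 look.py
```

```text
desk x,y -72.7 -4.4 z 63.3 f [-0.5 -0.1 -0.2] t 8.8
tcp px 255.2 177.2
red (218, np.int64(233), np.int64(253), np.int64(161), np.int64(176), np.float64(243.0), np.float64(168.4)) yel (102, np.int64(228), np.int64(246), np.int64(177), np.int64(184), np.float64(235.9), np.float64(181.3))
148 .....###########.###....#########################
149 .....############################################
150 .....######.....#################################
151 .....######.........#############################
152 ......####..............#########################
153 .......##..................######################
154 .......##.......................#################
155 .......##.............#####.....##..#############
156 ......................#####..####...#...#########
157 ......................####...#######........####.
158 .....................#####..#####..#........#####
159 .....................######.#####...........#####
160 ......................###########...........#..##
161 ..............RR......###########..............##
162 .............RRRRRRR...##########..............##
163
[... 322 characters left out ...]
69 .......RRRRRRRRRRRRRRRRRRRRR####.......###.......
170 .......RRRRRRRRRRRRRRRRRRRR.###........##........
171 .......RRRRRRRRRRRRRRRRRRRR.###.......###........
172 .......RRRRRRRRRRRRRRRRRRR...#........##.........
173 ..........RRRRRRRRRRRR...............###.........
174 .............RRRRRRRR................##..........
175 ...............RRRRRR...............###..........
176 ..................RRR...............##...........
177 .....YYYY..........................###...........
178 ....YYYYYYY........................##............
179 ....YYYYYYYYYYY...................###............
180 ....YYYYYYYYYYYY..................##.............
181 ...YYYYYYYYYYYYYYYYYY............##..............
```

Run:
```python
from h import *
b=cam("side")["frame"]
for v in range(164,182): print(v," ".join("%3d,%3d,%3d"%tuple(b[v,u]) for u in range(250,264)))
```

```text
164 141, 72, 64 128, 76, 70 103, 61, 56  35, 27, 23  37, 29, 25  36, 29, 25  36, 28, 25  34, 26, 23  38, 29, 27  73, 66, 60 133,122,112 131,121,111 142,131,121 182,169,156
165 170, 42, 38 159, 52, 46 142, 58, 52  36, 29, 24  38, 31, 26  36, 29, 23  37, 28, 24  34, 26, 22  40, 31, 27  81, 73, 66 131,122,110 132,120,110 153,141,131 205,191,178
166 168, 41, 36 159, 49, 44 145, 50, 45  45, 32, 29  37, 28, 24  38, 31, 25  37, 29, 25  34, 28, 23  49, 41, 36  99, 88, 81 133,122,112 143,130,120 179,167,153 205,192,178
167 163, 44, 39 161, 54, 48 150, 54, 50  61, 31, 27  36, 26, 23  39, 32, 27  32, 26, 21  37, 27, 25  55, 47, 42 106, 96, 87 132,120,110 156,144,133 205,192,178 199,188,175
168 160, 46, 41 166, 58, 52 150, 53, 48  80, 39, 36  38, 29, 25  37, 27, 23  37, 29, 24  38, 29, 25  66, 55, 50 120,109, 99 143,132,121 180,167,154 204,192,178 188,180,169
169 156, 46, 40 165, 56, 50 151, 53, 48  74, 38, 35  37, 28, 24  36, 29, 24  36, 29, 23  45, 37, 32  93, 83, 76 131,121,109 158,146,134 205,193,179 199,186,174 166,160,157
170 141, 42, 37 150, 47, 43 139, 54, 47  70, 45, 40  38, 29, 27  35,
[... 1295 characters left out ...]
  42, 38, 44
178 196,183,170 197,184,170 192,180,166 193,180,167 194,182,167 196,182,169 197,185,171 194,182,168 180,170,161 114,119,129  40, 46, 65  38, 37, 46  39, 38, 47  69, 52, 46
179 176,162,151 193,182,167 194,182,168 194,181,168 195,183,169 195,182,168 195,182,169 190,178,167 160,154,150  60, 73, 96  39, 38, 50  40, 38, 47  44, 38, 44  96, 66, 48
180 150,138,127 199,187,172 197,186,171 194,181,167 195,183,169 194,181,169 193,180,167 181,171,163 111,116,127  41, 46, 63  38, 35, 46  38, 37, 46  70, 52, 47 134, 88, 56
181 181,168,156 206,192,179 205,193,179 201,188,174 202,189,174 196,183,170 190,178,166 160,152,150  61, 72, 94  38, 39, 50  39, 38, 48  54, 45, 49 111, 77, 55 163,108, 65
```

Request:
{"name": "arm_command", "arguments": {"targets": [[0,1,0,0,0],[0,2,0,0,0],[0,2,0,0,0]]}}

```text
t: 9.15
eef_pos: [474.2, -46.3, 63.3]
tcp_rot: [3.141, -0.0, 1.27]
ft_force: [-0.6, 0.2, -0.1]
opening: 0.005
grip_force: 0.0
```

Request:
{"name": "arm_command", "arguments": {"targets": [[0,1,0,0,0],[0,2,0,0,0],[0,2,0,0,0]]}}

```text
t: 9.45
eef_pos: [476.2, -46.9, 63.3]
tcp_rot: [3.141, -0.0, 1.27]
ft_force: [0.6, -0.6, -0.5]
opening: 0.005
grip_force: 0.0
```

Request:
{"name": "arm_command", "arguments": {"targets": [[0,1,0,0,0],[0,2,0,0,0],[0,2,0,0,0]]}}

```text
t: 9.75
eef_pos: [477.8, -47.4, 63.3]
tcp_rot: [-3.141, -0.0, 1.27]
ft_force: [-0.7, -0.2, 0.0]
opening: 0.009
grip_force: 0.3
```

```bash
python3 look.py | cut -c1-60 | grep -v "^1[45]"
```

```text
desk x,y -66.9 -4.4 z 63.3 f [-1.1 -0.1 -1.2] t 9.8
tcp px 253.8 176.8
red (211, np.int64(232), np.int64(252), np.int64(161), np.in
160 ......................#########............##.###
161 ..............RR......#########...............###
162 .............RRRRRRR...#########..............###
163 ............RRRRRRRRRRRR.#######..........#...###
164 ...........RRRRRRRRRRRRRR.#####...........##..##.
165 ..........RRRRRRRRRRRRRRRR#####..........###..##.
166 .........RRRRRRRRRRRRRRRRR#####..........##...#..
167 .........RRRRRRRRRRRRRRRRR#####.........###......
168 ........RRRRRRRRRRRRRRRRRR#####.........##.......
169 .......RRRRRRRRRRRRRRRRRRR####.........###.......
170 .......RRRRRRRRRRRRRRRRRRR.###.........##........
171 ......RRRRRRRRRRRRRRRRRRRRR##.........###........
172 .......RRRRRRRRRRRRRRRRRRR............##.........
173 ..........RRRRRRRRRRRR...............###.........
174 ............RRRRRRRRR................##..........
175 ...............RRRRRR...............###..........
176 ..................RRR...............##...........
177 .....YYYY..........................###...........
178 ...YYYYYYYY........................##............
179 ....Y.YYYYYYYYY...................###............
180 ....YYYYYYYYYYYYY.................##.............
181 ...YYYYYYYYYYYYYYYYY.............###.............
```

Request:
{"name": "arm_command", "arguments": {"targets": [[0,1.5,-2,0,0],[0,2.5,-4.5,0,0],[0,3.5,-7,0,0],[0,4.8,-9.7,0,0],[0,4.8,-9.7,0,0]]}}

```text
t: 10.3
eef_pos: [481.7, -48.6, 73.3]
tcp_rot: [-3.14, 0.0, 1.27]
ft_force: [-6.4, 2.0, 2.9]
opening: 0.004
grip_force: 3.0
```

```bash
python3 look.py | cut -c1-60 | grep -v "^14"
```

```text
desk x,y -62.9 -4.4 z 73.2 f [-5.9  1.9  2. ] t 10.35
tcp px 252.9 174.8
red (193, np.int64(233), np.int64(251), np.int64(161), np.in
150 ....##..................#########################
151 ....##......................#####################
152 ....###............####.........#################
153 ....##.............######.###...#....############
154 ...................#####..#######.......#########
155 ...................############..#.......########
156 ...................#####.######...........#######
157 ...................####..######.............#####
158 .....................#########..............#####
159 .....................##########.............#####
160 ......................#########..............###.
161 .............RRRRR....#########............#####.
162 ............RRRRRRRRRRRR#######............####..
163 ............RRRRRRRRRRRRR#####............#####..
164 ...........RRRRRRRRRRRRRR#####............##.....
165 ..........RRRRRRRRRRRRRRR#####...........###.....
166 .........RRRRRRRRRRRRRRRR#####...........##......
167 .........RRRRRRRRRRRRRRRR####...........###......
168 ........RRRRRRRRRRRRRRRRRR###...........##.......
169 .......RRRRRRRRRRRRRRRRRRR##...........###.......
170 .......RRRRRRRRRRRRRRRRRR.#............##........
171 .......RRRRRRRRRRRRRRR................###........
172 .......RRRRRRRRRRRRRR#................##.........
173 ...........RRRRRRRRRR#...............###.........
174 ...............RRRRRR#...............##..........
175 ..................RR................###..........
176 ....................................##...........
177 .....YYYY..........................###...........
178 ....YYYYYYY........................##............
179 ....YYYYYYYYYYY...................###............
180 ....YYYYYYYYYYYYY.................##.............
181 .Y..Y.YYYYYYYYYYYYYYY............##..............
```

Request:
{"name": "arm_command", "arguments": {"targets": [[0,-0.5,-2,0,0],[0,-0.5,-4,0,0],[0,-0.3,-6,0,0],[0,0,-8,0,0],[0,0,-8,0,0]]}}

```text
t: 10.85
eef_pos: [482.8, -49.0, 81.4]
tcp_rot: [3.141, -0.0, 1.27]
ft_force: [0.3, -0.4, -0.8]
opening: 0.002
grip_force: 0.2
```

```bash
python3 look.py | cut -c1-60 | grep -v "^14"
```

```text
desk x,y -61.7 -4.4 z 81.2 f [-0.6 -0.7 -0.3] t 10.9
tcp px 252.6 173.3
red (189, np.int64(233), np.int64(250), np.int64(161), np.in
150 ....##.............###.....#...##################
151 .....#.............#########.......##############
152 ..................##############.......##########
153 ...................####..#######.##......########
154 ...................####..#####...#........#######
155 ....................####.#####............#######
156 .....................#########..............#####
157 .....................##########.............#####
158 .....................##########..............###.
159 .....................###########.............##..
160 ....................###########.............###..
161 .............RRRRRRRRR#########............##.#..
162 ............RRRRRRRRRRRR######.............##....
163 ...........RRRRRRRRRRRRRR#####............##.....
164 ...........RRRRRRRRRRRRRR####.............##.....
165 ..........RRRRRRRRRRRRRRR####............###.....
166 .........RRRRRRRRRRRRRRRR####............##......
167 .........RRRRRRRRRRRRRRRR.##............###......
168 ........RRRRRRRRRRRRRRRRR.##............##.......
169 .......RRRRRRRRRRRRRRRRRR..............###.......
170 .......RRRRRRRRRRRRRRRRR...............##........
171 .......RRRRRRRRRRRRRR#................###........
172 .......RRRRRRRRRRRRRR.................##.........
173 ............RRRRRRRRR................###.........
174 ................RRRR.................##..........
175 ....................................###..........
176 ....................................##...........
177 .....YYYY..........................###...........
178 ....YYYYYYY........................##............
179 ....Y.YYYYYYYYY...................###............
180 ....YYYYYYYYYYYY..................##.............
181 .Y.YYYYYYYYYYYYYYYYYY............###.............
```

Request:
{"name": "arm_command", "arguments": {"targets": [[0,1.2,-2.2,0,0],[0,2.5,-4.5,0,0],[0,4,-7,0,0],[0,5.5,-9,0,0],[0,5.5,-9,0,0]]}}

```text
t: 11.4
eef_pos: [487.8, -50.5, 90.3]
tcp_rot: [-3.142, -0.0, 1.27]
ft_force: [-1.9, -0.5, 0.8]
opening: 0.006
grip_force: 1.0
```

Request:
{"name": "arm_command", "arguments": {"targets": [[0,1.5,-1.6,0,0],[0,3,-3.2,0,0],[0,4.5,-4.7,0,0],[0,6,-6,0,0],[0,6,-6,0,0]]}}

```text
t: 11.9
eef_pos: [492.2, -51.9, 96.2]
tcp_rot: [-3.139, 0.0, 1.27]
ft_force: [-9.1, 2.7, 6.3]
opening: 0.007
grip_force: 4.4
```

```bash
python3 look.py | cut -c1-60
```

```text
desk x,y -51.8 -4.5 z 96.1 f [-8.2  1.9  7.4] t 11.95
tcp px 250.2 169.9
red (167, np.int64(232), np.int64(248), np.int64(159), np.in
148 ..#.............######.#######.#....########.####
149 ................#####..######Y##......#####..####
150 ................#####.######..##.......#########.
151 .................####.#####.............#######..
152 .....................######..............######..
153 .....................#######..............#####..
154 ......................#######.............####...
155 .....................#########............####...
156 .....................#########............###....
157 .....................##########...........###....
158 .....................##########...........###....
159 .....................R##########............#....
160 ...........RRRRRRRRRRR#########.............#....
161 ...........RRRRRRRRRRR.########............##....
162 ..........RRRRRRRRRRRRR######..............##....
163 .........RRRRRRRRRRRRRR###................##.....
164 .........RRRRRRRRRRRRRR###................##.....
165 ........RRRRRRRRRRRRRRR..................###
[... 169 characters left out ...]
69 .......RRRRRRRRRRRR....................###.......
170 ......RRRRRRRRRRRRRR#..................##........
171 ......RRRRRRRRRRRRRR..................###........
172 .......RR...RR.RRRRR..................##.........
173 .....................................###.........
174 .....................................##..........
175 ....................................###..........
176 ....................................##...........
177 .....YYYY..........................###...........
178 ....YYYYYYY........................##............
179 ....YYYYYYYYYYY...................###............
180 ....YYYYYYYYYYYYY.................##.............
181 .Y.YYY.YYYYYYYYYYYYY.............##..............
```

Request:
{"name": "arm_command", "arguments": {"targets": [[0,0,-3,0,0],[0,2,-6,0,0],[0,4.5,-9,0,0],[0,7,-11.5,0,0],[0,7,-11.5,0,0]]}}

```text
t: 12.45
eef_pos: [500.9, -54.6, 107.9]
tcp_rot: [3.14, -0.0, 1.27]
ft_force: [-1.1, 0.5, 0.2]
opening: 0.005
grip_force: 0.0
```

Request:
{"name": "arm_command", "arguments": {"targets": [[0,0,3,0,0],[0,0,6,0,0],[0,0,9,0,0],[0,0,12,0,0],[0,0,12,0,0]]}}

```text
t: 12.95
eef_pos: [499.9, -54.3, 95.0]
tcp_rot: [-3.141, -0.0, 1.27]
ft_force: [-0.2, 0.0, -0.1]
opening: -0.001
grip_force: 0.0
```

```bash
python3 look.py | cut -c1-60
```

```text
desk x,y -43.6 -4.4 z 95.2 f [ 0.   0.8 -0. ] t 13.0
tcp px 248.2 169.5
red (213, np.int64(233), np.int64(254), np.int64(161), np.in
148 ..............#####..#######.......############..
149 ..............#####..#####.Y##.......##########..
150 ..............#####.######...........#########...
151 ................###.#####.............#######....
152 ...................######...............#####....
153 ...................#######..#...........####.....
154 ....................#########...........####.....
155 ....................##########..........###......
156 ....................##########..........###......
157 ....................###########.........##.......
158 ....................###########..................
159 ....................###########..................
160 ....................###########.............#....
161 ..............RR....###########............##....
162 ..............RRRRRR.########..............##....
163 ............RRRRRRRRR###..................##.....
164 ...........RRRRRRRRRR##RR.................##.....
165 ..........RRRRRRRRRRRRRRRRRR.............###.
[... 168 characters left out ...]
69 .......RRRRRRRRRRRRRRRRRRRR............###.......
170 .......RRRRRRRRRRRRRRRRRRRR............##........
171 .......RRRRRRRRRRRRRRRRRRRR...........###........
172 .......RRRRRRRRRRRRRRRRRRR............##.........
173 ...........RRRRRRRRRRR...............###.........
174 .............RRRRRRRR................##..........
175 ...............RRRRRR...............###..........
176 ..................RR................##...........
177 .....YYYY..........................###...........
178 ....YYYYYYY........................##............
179 ....YYYYYYYYYYY...................###............
180 .Y..YYY.YYYYYYYY..................##.............
181 ...YYYYYYYYYYYYYYYYYY............##..............
```

The guard dropped shut because the tip slipped off the lip: it was not far enough below it. I retry with the tip lower and a path that follows the arc.

Request:
{"name": "arm_command", "arguments": {"targets": [[0,-15,0,0,0],[0,-30,0,0,0],[0,-41,0,0,0],[0,-41,20,0,0],[0,-41,32,0,0]]}}

```text
t: 13.5
eef_pos: [460.8, -42.1, 63.2]
tcp_rot: [3.141, -0.0, 1.27]
ft_force: [0.4, 0.2, 0.9]
opening: 0.008
grip_force: 0.0
```

Request:
{"name": "arm_command", "arguments": {"targets": [[0,0,6,0,0],[0,0,11,0,0],[0,0,11,0,0]]}}

```text
t: 13.8
eef_pos: [461.0, -42.2, 52.3]
tcp_rot: [-3.141, -0.0, 1.27]
ft_force: [-0.4, 0.1, 0.5]
opening: 0.003
grip_force: 0.0
```

Request:
{"name": "arm_command", "arguments": {"targets": [[0,6,0,0,0],[0,12,0,0,0],[0,16,0,0,0],[0,16,0,0,0]]}}

```text
t: 14.2
eef_pos: [474.7, -46.4, 52.3]
tcp_rot: [-3.137, 0.0, 1.27]
ft_force: [-7.6, 3.6, 2.9]
opening: 0.003
grip_force: 4.2
```

```bash
python3 look.py | cut -c1-60
```

```text
desk x,y -70.1 -4.4 z 52.3 f [-8.   2.4  2.8] t 14.25
tcp px 254.5 179.0
red (211, np.int64(233), np.int64(252), np.int64(161), np.in
148 .....##.#####..........########################..
149 ....###.#####..........##########################
150 ....##########.........##########################
151 ....###############....##########################
152 ....#######....##################################
153 ....######........###############################
154 .....#####.............##########################
155 ......##..................#######################
156 ......##............##.........##################
157 ......##.............#####........###############
158 .....................##########...#....##########
159 .....................######.#######........#####.
160 .....................############.#........#####.
161 ..............RR.....#####.#####...........######
162 ..............RRRRR....###.#####...........##.###
163 ............RRRRRRRRRRR..#######..............###
164 ...........RRRRRRRRRRRRRRR######..............###
165 ..........RRRRRRRRRRRRRRRR######.........##.
[... 169 characters left out ...]
69 .......RRRRRRRRRRRRRRRRRRRR#####.......###.......
170 .......RRRRRRRRRRRRRRRRRRRR####........##........
171 .......RRRRRRRRRRRRRRRRRRRR####.......###........
172 .......RRRRRRRRRRRRRRRRRRR.####.......##.........
173 ...........RRRRRRRRRRR......##.......###.........
174 ............RRRRRRRRR.......#........##..........
175 ...............RRRRRR...............###..........
176 ..................RRR...............##...........
177 .....YYYYY.........................###...........
178 ....YYYYYYYY.......................##............
179 ....YYYYYYYYYY....................###............
180 ....YYYYYYYYYYYYY.................##.............
181 ....YYYYYYYYYYYYYYYY.............###.............
```

Request:
{"name": "arm_command", "arguments": {"targets": [[0,-0.4,-2,0,0],[0,0.4,-4.4,0,0],[0,1.5,-7,0,0],[0,2.7,-9.7,0,0],[0,2.7,-9.7,0,0]]}}

```text
t: 14.75
eef_pos: [478.6, -47.7, 62.7]
tcp_rot: [-3.141, -0.0, 1.27]
ft_force: [-5.3, 1.8, 1.6]
opening: 0.004
grip_force: 3.0
```

Request:
{"name": "arm_command", "arguments": {"targets": [[0,1.1,-2.3,0,0],[0,2.3,-4.5,0,0],[0,3.5,-6.7,0,0],[0,4.8,-8.8,0,0],[0,4.8,-8.8,0,0]]}}

```text
t: 15.25
eef_pos: [483.1, -49.1, 71.5]
tcp_rot: [-3.141, 0.0, 1.27]
ft_force: [-5.8, 1.9, 3.0]
opening: 0.004
grip_force: 3.4
```

Request:
{"name": "arm_command", "arguments": {"targets": [[0,0.9,-2.5,0,0],[0,2.5,-4.9,0,0],[0,4.2,-7.2,0,0],[0,6,-9.5,0,0],[0,6,-9.5,0,0]]}}

```text
t: 15.75
eef_pos: [489.5, -51.1, 80.9]
tcp_rot: [3.141, -0.0, 1.27]
ft_force: [-4.3, 0.3, 2.8]
opening: 0.003
grip_force: 2.4
```

Request:
{"name": "arm_command", "arguments": {"targets": [[0,1.6,-2.4,0,0],[0,3.5,-4.7,0,0],[0,5.4,-6.8,0,0],[0,7.5,-8.9,0,0],[0,7.5,-8.9,0,0]]}}

```text
t: 16.25
eef_pos: [497.0, -53.3, 89.7]
tcp_rot: [3.14, -0.0, 1.27]
ft_force: [-0.4, -0.7, -0.2]
opening: 0.004
grip_force: 0.2
```

```bash
python3 look.py | cut -c1-60
```

```text
desk x,y -47.1 -4.4 z 89.5 f [ 0.  -0.1  1.2] t 16.3
tcp px 249.1 170.8
red (153, np.int64(232), np.int64(246), np.int64(158), np.in
148 ###............#####..........###################
149 ...............#####..#####...#....#############.
150 ...............######.#####..##......###########.
151 ...............#####..#####..##.......#########..
152 ...............#####.#####............########...
153 ...................#######.............#######...
154 ....................#######.#...........#####....
155 ....................##########...........####....
156 ....................##########...........###.....
157 ....................###########..........####....
158 ...................R.##########..........###.....
159 ..........RRRRRRRRRRR##########..........##.#....
160 ..........RRRRRRRRRRR##########.............#....
161 .........RRRRRRRRRRRR##########............##....
162 .........RRRRRRRRRRRR########..............##....
163 ........RRRRRRRRRRRRR####.................##.....
164 .......RRRRRRRRRRRRR.###..................##.....
165 .......RRRRRRRRRRRR...##.................###.
[... 168 characters left out ...]
69 ......RRRRRRRRRRRR......................##.......
170 ......RRRRRRRRRRRRR....................##........
171 ......RRRRRRRR........................###........
172 ......................................##.........
173 .....................................###.........
174 .....................................##..........
175 ....................................###..........
176 ....................................##...........
177 .....YYYYY.........................###...........
178 ...Y.YYYYYY........................##............
179 ....YYYYYYYYYYY...................###............
180 ....YYYYYYYYYYYY..................##.............
181 .Y.Y.YYYYYYYYYYYYYYY.............##..............
```

Request:
{"name": "arm_command", "arguments": {"targets": [[0,0,2,0,0],[0,0,4,0,0],[0,0,6,0,0],[0,0,8,0,0],[0,0,8,0,0]]}}

```text
t: 16.8
eef_pos: [489.7, -51.0, 80.9]
tcp_rot: [-3.128, 0.0, 1.27]
ft_force: [-28.6, 8.8, 24.9]
opening: 0.005
grip_force: 16.7
```

The lip sticks to the finger (high friction), so with one finger I can't lower at this angle. New plan: tip the guard nearly upright along its arc, then open the fingers a little. The rear finger will hold the guard back and the front one will push the toggle.

Request:
{"name": "arm_command", "arguments": {"targets": [[0,0,-4,0,0],[0,0,-8.5,0,0],[0,2.5,-11,0,0],[0,7.5,-15,0,0],[0,12,-18,0,0]]}}

```text
t: 17.3
eef_pos: [508.6, -57.0, 99.7]
tcp_rot: [3.141, -0.0, 1.27]
ft_force: [-1.7, 1.4, 0.2]
opening: 0.006
grip_force: 0.4
```

Request:
{"name": "arm_command", "arguments": {"targets": [[0,4,-2.5,0,0],[0,9,-4.5,0,0],[0,14,-6.5,0,0],[0,20,-8,0,0],[0,20,-8,0,0]]}}

```text
t: 17.8
eef_pos: [527.8, -62.9, 107.5]
tcp_rot: [3.141, -0.0, 1.27]
ft_force: [0.2, 0.3, 1.4]
opening: 0.003
grip_force: 0.2
```

```bash
python3 look.py | cut -c1-60
```

```text
desk x,y -15.1 -4.5 z 107.3 f [-0.6  0.7  1. ] t 17.85
tcp px 241.3 165.5
red (120, np.int64(229), np.int64(244), np.int64(156), np.in
148 ............#######.............#####............
149 ............#######.............####.............
150 ............#######.............####.............
151 ............######..............###..............
152 .............#####..............###..............
153 .............#####......##......###..............
154 .............#####.....###..#....................
155 .............#####....########...................
156 ...........RR#####..##########...................
157 .........RRRR#####..###########..................
158 ........RRRRR.###...###########..................
159 .......RRRRRRR###RR.###########.............#....
160 ......RRRRRRRR##R....##########.............#....
161 ......RRRRRRRRR.......#########............##....
162 .....RRRRRRRRR..........#####..............##....
163 ....RRRRRRRRR.............................##.....
164 ....RRRRRRRRR.............................##.....
165 ...RRRRRRRRRRR...........................##
[... 170 characters left out ...]
69 .....RRRRRR............................###.......
170 .....RRRR..............................##........
171 ......RRR.............................###........
172 ......................................##.........
173 .....................................###.........
174 .....................................##..........
175 ....................................###..........
176 ....................................##...........
177 .....YYYYY.........................###...........
178 ....YYYYYYY........................##............
179 ....YYYYYYYYYYY...................###............
180 ....YYYYYYYYYYYYY...Y.............##.............
181 ...YYYYYYYYYYYYYYYYYY............##..............
```

Request:
{"name": "arm_command", "arguments": {"targets": [[0,5,-1,0,0],[0,10,-2,0,0],[0,7,-2,0,0.34],[0,3,-2,0,0.34],[0,-1,-2,0,0.34]]}}

```text
t: 18.35
eef_pos: [525.3, -62.1, 109.3]
tcp_rot: [-3.141, -0.0, 1.27]
ft_force: [0.1, 0.6, -0.4]
opening: 0.199
grip_force: 0.1
```

Request:
{"name": "arm_command", "arguments": {"targets": [[0,-3,0,0,0.34],[0,-5,0,0,0.34],[0,-5,0,0,0.34]]}}

```text
t: 18.65
eef_pos: [520.9, -60.8, 109.5]
tcp_rot: [3.142, -0.0, 1.27]
ft_force: [0.7, -0.5, 0.2]
opening: 0.335
grip_force: 0.2
```

```bash
python3 look.py | cut -c1-60
```

```text
desk x,y -21.5 -4.4 z 109.5 f [-0.7  0.4  0.5] t 18.7
tcp px 242.8 165.5
red (122, np.int64(228), np.int64(242), np.int64(156), np.in
148 ..........####.....#####..........#####..........
149 ..........####......####..........#####..........
150 ..........####.......###..........####...........
151 ..........####.......###..........###............
152 ...........###.......###..........##.............
153 ...........###.......#####........##.............
154 ...........###.......#####..#....................
155 ...........###.......#########...................
156 ..........R###RR....##########...................
157 ........RRR###RRR...###########..................
158 .......RRRRR#RRRR...###########..................
159 ......RRRRRR#RRR....###########.............#....
160 ......RRRRRRRRR......##########.............#....
161 .....RRRRRRRRR.......##########............##....
162 ....RRRRRRRRR...........#####..............##....
163 ....RRRRRRRRR.............................##.....
164 ...RRRRRRRRRR.............................##.....
165 ...RRRRRRRRRR............................###
[... 169 characters left out ...]
69 ....RRRRRR.............................###.......
170 .....RRRR..............................##........
171 ......RR..............................###........
172 ......................................##.........
173 .....................................###.........
174 .....................................##..........
175 ....................................###..........
176 ....................................##...........
177 .....YYYYY.........................###...........
178 ....YYYYYYYY.......................##............
179 ....YYYYYYYYYYY...................###............
180 ....YYYYYYYYYYYYY.................##.............
181 ...YYYYYYYYYYYYYYYYYY............##..............
```

Request:
{"name": "arm_command", "arguments": {"targets": [[0,0,4,0,0.34],[0,0,9,0,0.34],[0,0,15,0,0.34],[0,0,20,0,0.34],[0,0,20,0,0.34]]}}

```text
t: 19.2
eef_pos: [520.8, -60.8, 88.5]
tcp_rot: [-3.14, -0.0, 1.27]
ft_force: [-0.2, -0.4, 0.6]
opening: 0.339
grip_force: 0.1
```

Request:
{"name": "arm_command", "arguments": {"targets": [[0,0,5,0,0.34],[0,0,10,0,0.34],[0,0,15,0,0.34],[0,0,20,0,0.34],[0,0,20,0,0.34]]}}

```text
t: 19.7
eef_pos: [520.8, -60.8, 68.7]
tcp_rot: [-3.14, -0.0, 1.27]
ft_force: [0.2, -0.3, -0.3]
opening: 0.337
grip_force: 0.1
```

```bash
python3 look.py | cut -c1-60
```

```text
desk x,y -21.6 -4.5 z 69.0 f [ 0.4  0.2 -0.3] t 19.75
tcp px 243.0 172.9
red (103, np.int64(228), np.int64(242), np.int64(156), np.in
148 ...........################################......
149 .....##....###..##########################.......
150 .....#########......######################.......
151 ....##########..........##############.###.......
152 ....######..............##############.#.........
153 ....#####...........#########..#########......#..
154 .....########......##########..#########......#..
155 .........#####.....#####...###...######..........
156 .........R####R....#####..........####...........
157 ........RR####RRR..######.........###............
158 .......RRR####RR....#########....####.......#....
159 ......RRRRR###R.....###########...##........#....
160 .....RRRRRR###.......##########...##.......##....
161 .....RRRRRR###.......##########...#........##....
162 ....RRRRRRR###.......########..............##....
163 ....RRRRRRRR.#.......###..................##.....
164 ...RRRRRRRRRR#.......###..................##.....
165 ..RRRRRRRRRRR........##..................###
[... 169 characters left out ...]
69 ....RRRRRR...........#.................###.......
170 .....RRRR..............................##........
171 .....RRR..............................###........
172 ......................................##.........
173 .....................................###.........
174 .....................................##..........
175 ....................................###..........
176 ....................................##...........
177 .....YYYYY.........................###...........
178 ...YYYYYYYYY.......................##............
179 ....Y.YYYYYYYYY...................###............
180 ....YYYYYYYYYYYY..................##.............
181 ...YYYYYYYYYYYYYYYYYY............###.............
```

Request:
{"name": "arm_command", "arguments": {"targets": [[0,0,4,0,0.34],[0,0,8,0,0.34],[0,0,11,0,0.34],[0,0,11,0,0.34]]}}

```text
t: 20.15
eef_pos: [521.0, -60.8, 58.0]
tcp_rot: [-3.141, -0.0, 1.27]
ft_force: [-0.3, 0.2, 0.9]
opening: 0.339
grip_force: 0.1
```

Request:
{"name": "arm_command", "arguments": {"targets": [[0,2,0,0,0.34],[0,4,0,0,0.34],[0,6,0,0,0.34],[0,8,0,0,0.34]]}}

```text
t: 20.55
eef_pos: [528.7, -63.2, 58.5]
tcp_rot: [-3.141, -0.0, 1.27]
ft_force: [-5.4, 1.5, 3.4]
opening: 0.339
grip_force: 2.5
```

Request:
{"name": "arm_command", "arguments": {"targets": [[0,2,0,0,0.34],[0,4,0,0,0.34],[0,4,0,0,0.34]]}}

```text
t: 20.85
eef_pos: [533.1, -64.6, 58.5]
tcp_rot: [3.141, -0.0, 1.27]
ft_force: [-0.1, -0.7, 0.7]
opening: 0.341
grip_force: 0.4
```

Run:
```python
from h import *
b=cam("side"); save(b,"j.png",(220,140,270,185),13); s=env.state(); print(s["ft_force"].round(1),s["t"])
```

```text
[-0.2  0.6 -0.2] 20.9
```

View pics/j.png

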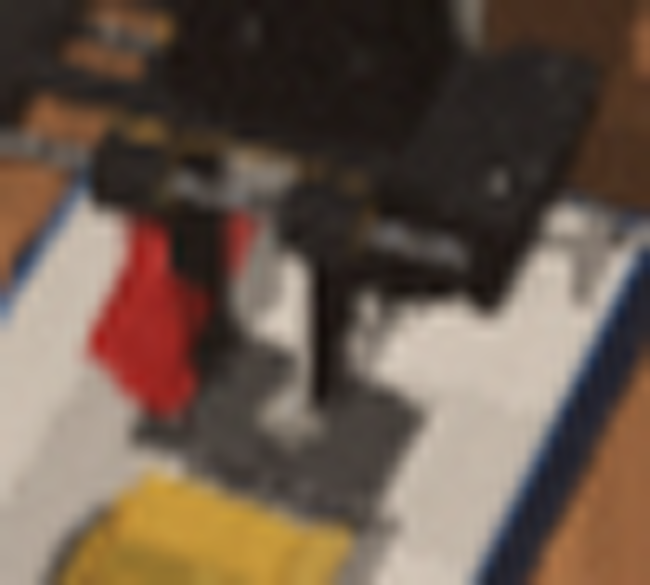

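The picture shows the red guard standing upright against the rear finger at about (200,300). The front finger, tip at about (320,400), is against the bright toggle, whose base is near (288,415). I push a few millimetres more to be sure it goes over.

Request:
{"name": "arm_command", "arguments": {"targets": [[0,1,0,0,0.34],[0,2,0,0,0.34],[0,2,0,0,0.34]]}}

```text
t: 21.2
eef_pos: [534.8, -65.1, 58.4]
tcp_rot: [3.141, -0.0, 1.27]
ft_force: [-0.8, 0.7, 0.4]
opening: 0.342
grip_force: 0.2
```

Request:
{"name": "arm_command", "arguments": {"targets": [[0,1,0,0,0.34],[0,2,0,0,0.34],[0,2,0,0,0.34]]}}

```text
t: 21.5
eef_pos: [536.7, -65.7, 58.4]
tcp_rot: [3.141, -0.0, 1.27]
ft_force: [-0.9, 0.4, 0.2]
opening: 0.341
grip_force: 0.2
```

Run:
```python
from h import *
b=cam("side"); a=cv2.imread("pics/j.png"); g=b["frame"]; s=env.state(); print(s["ft_force"].round(1),s["t"],s["grip_force"])
g=g.max(2)
print("    "+" ".join("%3d"%u for u in range(234,252)))
for v in range(158,178): print(v," ".join("%3d"%g[v,u] for u in range(234,252)))
```

```text
[-0.3 -0.   0.4] 21.55 0.15233081008773297
    234 235 236 237 238 239 240 241 242 243 244 245 246 247 248 249 250 251
158  35  34  79 150 145 122  74  40  41  41  40  59  81  69  73  86  95  84
159  35  35  79 147 137 127 102  97  98  43  43  51  62  37  38  48  51  70
160  38  34  79 145 131 134 145 172 145  36  37  36  34  43  33  34  33  36
161  58  38  79 141 129 136 149 178 144  33  32  30  47  68  36  36  32  35
162  88  58  76 145 133 135 147 172 144  33  35  32  73 127  55  46  38  39
163  94  61  69 128 127 146 183 200 146  33  32  33  96 165  87  93 126 118
164  89  38  46  81 124 184 207 200 145  36  35  38  90 144 105 127 181 180
165  81  38  47  58 107 173 181 191 164  34  36  60 115 118 131 170 193 200
166  59  48  73  60  70  84 111 159 180  35  35  77 144 134 160 209 209 209
167  41  59  79  60  74  75  77 128 178  34  37  66 127 144 183 208 209 208
168  65  74  66  75  74  74  75 121 169  38  33  55  97 134 182 194 203 203
169 110  75  69  71  72  72  74 105 140  36  41  46  59  88 108 138 168 191
170 116  66  74  73  72  75  87 120 145  51  75  60  66  73  73  76 100 156
171  77  72  74  72  74  88 120 141 151 115 120  73  74  72  72  72  73  96
172  69  74  75  72  74  89 122 136 143 143 127  74  72  71  72  75  74  79
173  66  73  76  73  72  76  88 106 117 106  93  73  73  74  72  73  70 100
174  86  85  79  75  74  67  68  81  91  79  76  74  73  72  74  74  86 140
175 108  90  70  70  70  68  70  73  74  75  73  73  70  74  74  74 111 180
176 138 109  90  64  59  68  80  74  75  77  76  75  71  74  75  89 144 195
177 179 167 140  99  79  82  84  69  76  86  76  77  74  74  75 111 180 196
```

Request:
{"name": "arm_command", "arguments": {"targets": [[0,1,0,0,0.34],[0,2,0,0,0.34],[0,3,0,0,0.34],[0,3,0,0,0.34]]}}

```text
t: 21.95
eef_pos: [539.5, -66.6, 58.4]
tcp_rot: [3.141, -0.0, 1.27]
ft_force: [-0.1, 0.4, -0.1]
opening: 0.341
grip_force: 0.2
```

Run:
```python
from h import *
b=cam("side"); s=env.state(); print(s["ft_force"].round(1),s["t"],s["grip_force"])
g=b["frame"].max(2)
print("    "+" ".join("%3d"%u for u in range(234,252)))
for v in range(160,175): print(v," ".join("%3d"%g[v,u] for u in range(234,252)))
```

```text
[ 0.4  0.6 -0.6] 22.0 0.1529288903111592
    234 235 236 237 238 239 240 241 242 243 244 245 246 247 248 249 250 251
160  37  63 121 143 128 146 184 187  51  36  40  35  44  61  33  32  35  35
161  56  63 117 133 132 148 190 185  34  35  34  53  90  87  32  38  37  36
162  83  56 108 123 135 146 184 186  34  34  30  72 129  91  57  48  44  41
163  83  48  84 115 128 160 209 184  46  32  36  82 146 101 100 126 126 116
164  62  47  74  90 125 182 208 188  59  34  32  87 151 104 128 180 182 180
165  47  52  88  75 106 173 183 178  60  34  37  78 129 129 170 194 193 199
166  47  83 119  65  71  99 153 168  55  34  47  98 132 157 207 209 210 210
167  71 119 108  69  74 103 167 164  47  35  52  99 139 181 209 208 208 208
168 124 131  67  75  75  92 145 146  48  38  44  72 120 172 180 193 204 203
169 147  95  70  74  73  76 111 151  53  42  49  57  75  86 108 135 167 189
170 119  68  73  73  74  75 107 143  74  89  98  63  74  74  72  72  97 153
171  78  72  73  75  74  85 121 136 129 140 137  72  72  72  72  75  76  95
172  69  76  73  73  73  86 126 140 146 144 127  72  71  74  73  73  74  80
173  68  75  76  75  73  72  89 111 118 107  94  72  73  73  74  73  73  99
174  84  86  74  74  70  66  68  84  91  78  73  72  73  72  75  72  83 139
```

Request:
{"name": "arm_command", "arguments": {"targets": [[0,1,0,0,0.34],[0,2,0,0,0.34],[0,3,0,0,0.34],[0,3,0,0,0.34]]}}

```text
t: 22.4
eef_pos: [542.3, -67.5, 58.4]
tcp_rot: [3.141, -0.0, 1.27]
ft_force: [0.6, 0.2, 0.6]
opening: 0.341
grip_force: 0.2
```

Run:
```python
from h import *
b=cam("side"); s=env.state(); print(s["ft_force"].round(1),s["t"],s["grip_force"])
g=b["frame"].max(2)
print("    "+" ".join("%3d"%u for u in range(234,252)))
for v in range(160,175): print(v," ".join("%3d"%g[v,u] for u in range(234,252)))
```

```text
[-0.9  0.1  0.6] 22.45 0.15267815964762121
    234 235 236 237 238 239 240 241 242 243 244 245 246 247 248 249 250 251
160  50 100 145 134 131 144 156  60  34  37  36  53  64  46  32  33  35  35
161  57 103 145 129 134 160 189  59  33  32  44  94 126  54  35  38  36  37
162  58  97 149 131 144 185 189  76  34  34  52 113 141  77  61  65  43  39
163  44  85 134 112 145 191 191  94  35  37  66 122 105 102 106 137 126 117
164  40  73 108  94 126 181 190 100  36  34  72 132 116 117 153 181 181 180
165  47  92 123  83 106 172 162  93  34  39  70 122 141 169 193 193 193 199
166  68 129 140  62  71  96 128  84  33  39  81 133 160 208 208 207 208 207
167 100 154 112  69  73 103 147  88  34  39  69 124 169 206 207 205 208 210
168 136 140  70  72  73  94 129  78  37  40  56  96 148 172 178 184 204 204
169 147  90  69  74  72  76  85  85  41  51  62  72  76  85 107 134 167 187
170 124  68  73  74  73  77  89  95  77 113 105  72  75  72  69  73  99 150
171  80  74  72  75  74  87 119 126 132 156 138  72  72  73  73  74  75  94
172  69  77  72  75  73  89 125 139 144 143 127  74  73  74  72  71  73  78
173  67  76  75  74  72  72  90 110 117 107  95  73  72  73  72  71  73 100
174  84  87  76  72  69  66  68  82  92  78  71  74  72  72  73  75  84 140
```

The toggle's image has stopped moving with the finger and the force is zero, so it is over. Now I lift the fingers clear of the toggle and draw them back, letting the guard close.

Request:
{"name": "arm_command", "arguments": {"targets": [[0,-3,0,0,0.34],[0,-4,-7,0,0.34],[0,-4,-15,0,0.34],[0,-4,-23,0,0.34],[0,-4,-28,0,0.34]]}}

```text
t: 22.95
eef_pos: [538.8, -66.3, 87.6]
tcp_rot: [3.14, -0.0, 1.27]
ft_force: [-0.3, 0.4, 0.5]
opening: 0.341
grip_force: 0.1
```

Request:
{"name": "arm_command", "arguments": {"targets": [[0,-6,-2,0,0.34],[0,-14,-2,0,0.34],[0,-22,-2,0,0.34],[0,-30,-2,0,0.34],[0,-38,-2,0,0.34]]}}

```text
t: 23.45
eef_pos: [501.2, -54.7, 88.3]
tcp_rot: [-3.141, -0.0, 1.27]
ft_force: [-1.0, 0.1, 0.7]
opening: 0.342
grip_force: 0.1
```

Request:
{"name": "arm_command", "arguments": {"targets": [[0,-8,3,0,0.34],[0,-16,7,0,0.34],[0,-24,11,0,0.34],[0,-34,15,0,0.34],[0,-44,15,0,0.34]]}}

```text
t: 23.95
eef_pos: [459.0, -41.6, 72.8]
tcp_rot: [-3.141, -0.0, 1.27]
ft_force: [0.9, 0.3, 0.3]
opening: 0.335
grip_force: 0.0
```

Request:
{"name": "arm_command", "arguments": {"targets": [[0,-10,0,0,0.34],[0,-20,0,0,0.34],[0,-30,-10,0,0.34],[0,-30,-30,0,0.34],[0,-30,-50,0,0.34]]}}

```text
t: 24.45
eef_pos: [430.7, -32.8, 124.7]
tcp_rot: [-3.142, -0.0, 1.27]
ft_force: [1.1, 0.1, -0.3]
opening: 0.339
grip_force: 0.0
```

```bash
python3 look.py | cut -c1-60
python3 - <<'E'
from h import *
b=cam("side"); g=b["frame"]
for v in range(160,178): print(v," ".join("%3d,%3d"%tuple(g[v,u][:2]) for u in range(236,256)))
E
```

```text
desk x,y -114.8 -4.2 z 127.4 f [ 0.7 -0.7  2.4] t 24.5
tcp px 266.0 168.1
red (216, np.int64(233), np.int64(254), np.int64(161), np.in
148 .............................######.#........####
149 .................................#####.......####
150 ..................................####.......####
151 ..................................####.......####
152 ..................................####.......####
153 ........................##........####........###
154 .......................###..#......###........###
155 ......................########.....###........###
156 .....................#########.....###.......####
157 .....................##########....###.......####
158 .....................##########....##.......####.
159 .....................##########....##.......####.
160 ......................#########....##.......####.
161 ..............RR......#########............####..
162 ..............RRRRRR....#####..............####..
163 ............RRRRRRRRRRR...................#####..
164 ...........RRRRRRRRRRRRRR.................##.#...
165 ..........RRRRRRRRRRRRRRRRRR.............##
[... 3122 characters left out ...]
, 57 116, 84 167,151 194,181 191,179 192,179
174  71, 61  80, 55  91, 48  96, 49 100, 42 110, 37 120, 41 111, 35 111, 37 109, 34  98, 35  62, 40  59, 53  73, 65  83, 77 138,129 194,182 193,181 192,179 190,177
175  65, 56  65, 58  69, 61  68, 58  80, 57  95, 51 104, 44 100, 39 103, 37 110, 38  95, 38  56, 46  66, 59  76, 68 110,101 176,165 194,182 193,180 190,178 191,178
176  78, 70  64, 57  61, 53  70, 63  77, 69  70, 60  76, 56  80, 50  87, 49  98, 43  89, 46  65, 58  75, 69  88, 81 142,131 193,181 193,181 192,178 190,177 192,180
177 129,110 101, 89  80, 71  81, 73  86, 79  64, 57  72, 64  77, 70  69, 59  77, 56  81, 57  70, 63  74, 68 111,100 178,167 193,181 192,179 191,180 192,178 193,180
```

Run:
```python
from h import *
b=cam("side"); n=b["frame"].astype(int)
o=cv2.resize(cv2.imread("pics/side0.png"),(512,384),interpolation=cv2.INTER_AREA)[:,:,::-1].astype(int)
d=(n-o)[...,0]
print("yellow diff",abs(d[176:200,222:246]).max())
for v in range(161,176): print(v," ".join("%4d"%d[v,u] for u in range(232,254)))
ex=np.array([.955,-.296]);ey=np.array([.296,.955]);O=np.array([543,-63]);xs=0
for u,nn in((-10,6),(-19,30),(-1,30)): print(u,proj(b,[*(O+ex*(xs+.99*u-.14*nn)+ey*-4.5),67+.14*u+.99*nn]))
```

```text
yellow diff 19
161   10   10   10   10   10    9   10    6    7    8   10    2   -1   15    5    6   -1    3    2    2    2   -1
162    9    9   11    9   12   10   10    7    8    6    8   11    7    3    7    1   -2    1   -5    1    1   -9
163    7   10   12   10    7    8    3   12   10    7    8    9   11   13   13   12   11    3    4    3    0    9
164   10    9   12    9   -1    4    6   10    7    7    5    8   11    8   10   10   10    9   10    8    3   11
165   11   12    2    6   11    8   11    9    7    6    8    8   12    9    6    8    7    9   13    6   11    8
166   11   12   -1    8   12    5   11   10   14   12    8   10   12    7    9    9   10   10   13    6    9   12
167   17    0    0   15    8   10    5    8   19   18   11    6    5    8    9    8    8    9    9    6    8   10
168   16   -3    7   11    6   10    9    9   21   22   14    3   -4    3    7    9   12   11    9   13    9   10
169   -1    9   15    6    1    6    9    9   14   25   14    2   -8   -5    4   10    8    6    7   10   11    6
170   -1   12   10    3    4    6    3    6    9   15   12    6    3    5    4    5    9    2    6    9   12    5
171    3   16    9    5    6    7    7    7    7    6   10   10    9    7   11    9    8    7    7    9    2    6
172    5   10    8    7    7    8    6    5    4    7    9    4    5    6   10   14    7   10   11    8    1   13
173    1    0   -1    5    5    7    8    8    5    6    8    8    8    4    7    3   -2    6    3    5   12   12
174    3    0    4    2    4    5    8    7    8    8    6    5    7    5    8    1    2    6   -1    8   12    7
175   11    8    4    5    5    2    1    1    1    8    6    2    6    8    8   -2    5    4    3   17    8   11
-10 (np.float64(240.4032956763194), np.float64(171.7727874025352))
-19 (np.float64(243.25780707554068), np.float64(168.432282633403))
-1 (np.float64(238.9674373427816), np.float64(166.84973230148262))
```

Through the closed guard, the bright streak has moved from about (244,169) to (241,168), towards the hinge. The toggle is on, the guard is shut and the yellow switch is unchanged.

```bash
python3 -c "
from cell import env
print(env.job_done())"
```

```text
the job is handed in; nothing more can be done
None
```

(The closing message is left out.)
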